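# Close a plate of capsules in the hand press

## Task

Get the filled capsules closed: first take the steel measuring spoon that was left across the press's slideway and stand it upright in the steel tool cup. Then push the capsule plate by its blue tab all the way home under the press, and swing the black-knobbed crank clockwise (seen from above) until the platen is fully down and the crank's torque clutch slips; stop there and let go, with the black pointer in the green band of the white disc and well short of the red. Leave the other things on the bench where they stand.

Things in the scene. Friction and masses are not known exactly. Their poses are not given: they have to be found in the camera images.
- press: Capsule press, fixed. Origin on the bench below the crank axis; x = feed direction, z up; robot on its +y side. Bed x -300 to 70, 100 wide (y), two steel rails, tops 45 above the bench. White bridge x +-28, y +-65, 86 high; on it a white disc (radius 42, z 87-97) and crank (z 98-158). Crank arm direction in this frame: 0.785 rad - spindle - crank, counter-clockwise from x.
- shuttle (a joint): Slide of the white capsule plate along press +x, m: 0 = out, 0.17 = home at the black stop (starts 0 to 0.02). Resists with about 2 N, stays where left. Plate 152 long, 72 wide; at 0 its front edge is at press x = -123; capsules reach 49 above the bench, over the rails, so a spoon across the rails blocks it.
- tab (a point): Middle of the rear face of the plate's upright blue push tab, 74 above the bench. The tab is 12 thick along the slide, 50 wide, from 35 to 91 above the bench; push it from behind (from its press -x side) towards press +x. At home this face is 105 before the crank's axis (press x = -105).
- spindle (a joint): Turn in rad of the white disc and screw that lower the platen, clockwise from above positive: 0 = platen up, 1.25 = platen fully down, hard stop (starts at 0 to 0.3). Resists with about 0.2 N m and stays where left.
- crank (a joint): Slip of the torque clutch (crank against white disc), rad, clockwise from above positive, 0 at the start. Slips at about 0.75 N m (7 N at the knob), so only once the spindle is at its stop; stays where left. Shown by the black pointer opposite the crank arm: green band on the disc 0.15 to 0.55, red beyond 0.60.
- knob (a point): Centre of the crank's upright black knob: a cylinder of radius 12, 110 from the crank's axis, standing from 100 to 158 above the bench; this point is 136 above the bench. It need not be grasped: push it sideways round the circle.
- axis (a point): Point on the vertical axis of the crank, 136 above the bench.
- spoon: Steel spoon, 200 long, about 60 g, flat across the two rails. Origin: mid-length, on its underside; x towards the bowl (24-27 wide, 6 thick, x = 64 to 100), z up as it lies. Shaft 9 wide (y), 6 thick, from x = -100 to 64; the last 12 mm at the tail look 13 wide. The tail overhangs the rails on the robot's side.
- cup: Round steel tool cup with a blue band, bolted down, open at the top: outer radius 35, inner radius 32, 110 high, inner floor 8 above the bench. Origin at the centre of its underside.
- tub: Clear tub of empty capsules with a white lid, radius 43, 94 high; origin under its centre. Leave alone.
- bottle_white: White bottle with blue cap, radius 32, 100 high; origin under its centre. Leave alone.
- bottle_amber: Amber bottle, radius 29, 120 high; origin under its centre. Leave alone.
- pot: Small white pot, radius 28, 45 high; origin under its centre. Leave alone.
- mortar: White ceramic bowl, radius 55, 60 high; origin under its centre. Leave alone.
- spare_plate: Spare white plate, 150 x 75 x 16, lying flat; origin under its centre. Leave alone.
Not all that is in view belongs to the job. Of the things shaped like the spoon, the steel one is meant. What is shaped like the cup but purple is not meant.

How it is judged:
By the outcome, as a careful person would: the job done as asked, in the order asked, and still so for the second after the job is handed in, with the robot touching nothing.
It also fails if it takes over 72 s, if anything falls off the work surface, if the arm or the gripper's body presses on something with over 40 N, if the wrist force passes 120 N, or if a joint passes its speed limit or range.

## Robot

A 6-joint arm with a two-finger parallel gripper is mounted at the origin on the work surface. World frame = base frame: x ahead of the robot, y to its left, z up, the work surface at z = 0. Lengths are in m, angles in rad, forces in N, time in s.
With the tool pointing down it reaches from about 0.325 to 0.775 m from the base axis. Payload 5.5 kg.
Tool frame: the origin (TCP) lies between the finger pads; the fingertips stand r.tcp_to_tips ahead of it and the grasp point (between the pads) lies 8 mm behind it (r.tcp_to_tips is the distance from the TCP to the fingertips, in m); z points along the fingers, x is the direction in which the jaws open and shut, and the axes are right-handed (so a half turn about z gives the same grasp; the last joint's range is limited). The gripper opens to 88 mm and grips with 3 to 60 N. Pads are 20 mm wide; open, the fingers measure 115 mm over their backs; the gripper's body (75 mm by 178 mm) begins 61 mm behind the grasp point.
Start: joints at [1.247, 0.091, 1.231, -0, 1.82, -0.057], TCP at [0.158, 0.579, 0.234] pointing down, gripper open.
Joint ranges: [-2.87, 2.87], [-0.86, 2.18], [0.17, 2.46], [-1.51, 4.65], [0.06, 2.69], [-2.65, 2.65]. Speed limits (rad/s): [2.57, 2.57, 3.01, 3.14, 3.14, 3.14].

## Interface

Orientations are given as a rotation vector (axis times angle).
In Python, from workcell import readout, vision, job, r gives the robot as it stands.
- The arm moves only by the shell command python3 -m inch 'ROWS' [FORCE]. ROWS is JSON, a list of rows, each a list of 7 numbers: the shift along the world's x, y, z in m, then the turn, a rotation vector about the world's x, y, z in degrees, then the finger opening in m, from 0 to 0.0878. A call has 1 to 10 rows; each row shifts and turns the commanded pose from where the row before left it; what a row does not reach is not made up. A row lasts 1/8 s, in which the tool goes at most 62.5 mm and 10.7 degrees, less where a joint would pass 70% of its speed; a pose out of reach is approached as far as the arm can. A call is refused whole if a number of a shift passes 0.0625 or a number of a turn 10.7, either way. A call with a gripper value outside its range is refused whole. The fingers move at their own pace and stop on an object; FORCE is the grip in N (left out, the last holds). Time passes only in rows, so rows that do not move let the fingers close. It gives the time, the measured TCP pose, the force and the opening at its end, in the units of the state.
- readout.observe(): the state, without advancing time (a new reading comes with each control period).
- vision.capture(name): name is "scene" or "top" or "wrist"; returns a dict with "pixels" (420x560x3 uint8, red, green, blue), "vfov" (degrees; the focal length in pixels is half the picture's height over the tangent of half this angle, whatever the lens; pixels are square), "cx", "cy" (the principal point, pixels), "k1" (the pictures are not rectified: a ray, as slopes to the right and down, at radius r is drawn at 1 + k1 r^2 times it, then the intrinsics apply), "R" (3x3) and "t" (3): a world point X has camera coordinates R X + t; the wrist camera has in their place "tool_from_camera" (4x4, takes a point from camera to tool coordinates, whose origin is the TCP and whose axes are the tool frame's). Camera axes: x right, y down, z forward; pixel columns grow to the right and rows downward; lengths in m; the calibration is good to about 2 mm. A picture is of the moment at which its call begins: read the wrist's pose just before it. There is no depth.
- job.finish_job(): hands the job in, once; it reports no verdict.
The state is a dict: "t": time; "joint_pos": joint angles; "joint_vel": joint speeds; "joint_efforts": joint torques, N m; "eef_pos": TCP position; "ee_rot": TCP orientation; "contact_force": force on the tool from outside, world axes, zero at the start; "ft_torque": the same for the moment, N m; "grip_width": opening from 0.0 (shut) to 1.0 (fully open).
Only numpy, scipy, OpenCV 4.12 (cv2) and the standard library are available. Lean on these libraries where they do the work, as an engineer would, in place of code of your own. Each camera call takes 0.05 s, during which the arm holds its last target. There are 200 camera calls.

## Working session

There is one attempt and no reset: what is moved stays moved. The work goes in short steps, Python scripts to look and compute and a shell command to move; the robot and the scene stay as the last step left them, time stands still between calls to the robot, and variables do not carry over. Pictures are saved under pics/ and viewed, about 8 in all and at most 12, crops included, and the job is handed in when it is done.

```bash
ls; mkdir -p pics; cat > h.py <<'E'
import numpy as np, cv2
from scipy.spatial.transform import Rotation as Ro
from workcell import readout, vision, job, r
def cap(name):
    s=readout.observe(); c=vision.capture(name); c['f']=c['pixels'].shape[0]/2/np.tan(np.radians(c['vfov'])/2)
    if 'R' not in c:
        T=np.eye(4); T[:3,:3]=Ro.from_rotvec(s['ee_rot']).as_matrix(); T[:3,3]=s['eef_pos']
        W=T@np.array(c['tool_from_camera']); c['R']=W[:3,:3].T; c['t']=-W[:3,:3].T@W[:3,3]
    c['R']=np.array(c['R']); c['t']=np.array(c['t'])
    return c
def save(c,n,box=None,k=1):
    p=c['pixels']
    if box: p=p[box[1]:box[3],box[0]:box[2]]
    cv2.imwrite('pics/'+n,cv2.cvtColor(cv2.resize(p,None,fx=k,fy=k,interpolation=cv2.INTER_CUBIC),cv2.COLOR_RGB2BGR))
def ray(c,u,v):
    K=np.array([[c['f'],0,c['cx']],[0,c['f'],c['cy']],[0,0,1.]])
    q=cv2.undistortPointsIter if 0 else cv2.undistortPoints
    # model: distorted = (1+k1 r^2) * undistorted
    x=q(np.array([[[u,v]]],float),K,np.array([c['k1'],0,0,0.]))[0,0]
    return -c['R'].T@c['t'], c['R'].T@np.array([x[0],x[1],1.])
def onz(c,u,v,z):
    o,d=ray(c,u,v); return o+d*(z-o[2])/d[2]
def proj(c,X):
    X=np.atleast_2d(np.array(X,float)); K=np.array([[c['f'],0,c['cx']],[0,c['f'],c['cy']],[0,0,1.]])
    return cv2.projectPoints(X,cv2.Rodrigues(c['R'])[0],c['t'],K,np.array([c['k1'],0,0,0.]))[0][:,0]
E
python3 - <<'E'
from h import *
import pickle
print(r.tcp_to_tips, readout.observe())
for n in('top','scene'):
    c=cap(n); save(c,n+'0.png',k=1.42); pickle.dump(c,open(n+'0.pkl','wb')); print(n,c['vfov'],c['k1'],-c['R'].T@c['t'])
E
```

```text
pics
0.011 {'t': 0.0, 'joint_pos': array([ 1.24730589e+00,  9.18485451e-02,  1.23186573e+00, -4.73299497e-05,
        1.81979646e+00, -5.67005891e-02]), 'joint_vel': array([ 1.70290838e-03,  6.85642286e-06,  7.68843774e-04, -8.96066610e-04,
        8.41771901e-04, -2.87175467e-04]), 'joint_efforts': array([-1.29709373e-03, -4.46432805e+01, -4.06457305e+01,  6.97295903e-02,
        2.88385316e-02, -1.43217476e-04]), 'eef_pos': array([0.15811193, 0.5785096 , 0.23252442]), 'ee_rot': array([ 2.49628251e+00,  1.90556461e+00, -2.45334376e-03]), 'contact_force': array([ 0.72718707, -0.06839275,  0.4331575 ]), 'ft_torque': array([ 0.00610644, -0.00563404,  0.00194317]), 'grip_width': 0.998831737196125}
top 55.191390468869784 0.018754894577729834 [ 0.32184532 -0.03261458  1.10669164]
scene 55.19792413162585 -0.05622301520068093 [ 1.21334277 -0.09102606  1.07310997]
```

View pics/top0.png

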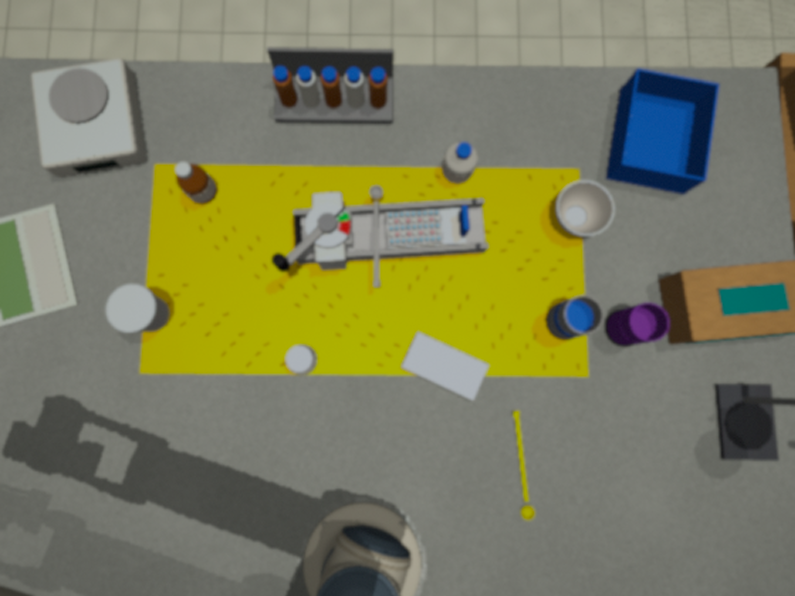

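View pics/scene0.png

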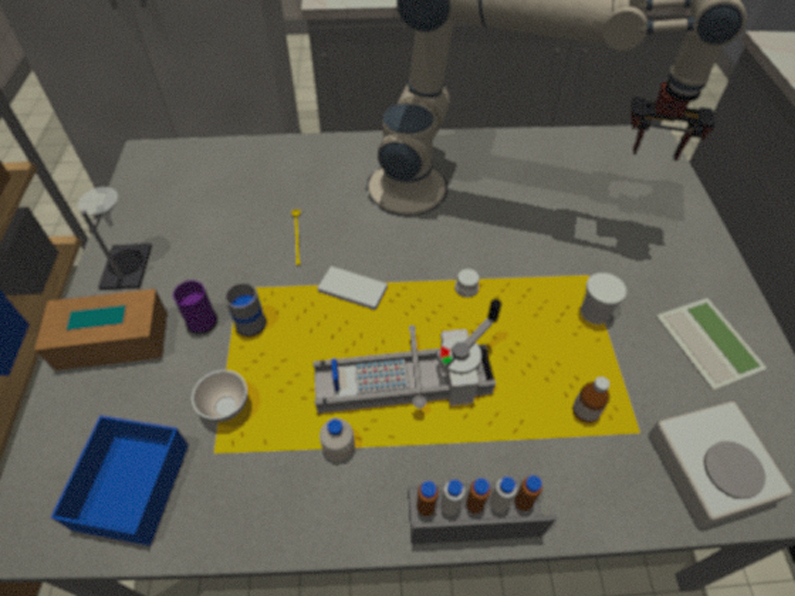

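The top view (1.42x) shows the steel cup at (575,317), with the purple decoy to its right. The steel spoon lies from its bowl at (376,190) to its tail at (376,285). The hub is at (328,222), the knob at (281,261), the tab at (465,220), and the plate is in the out position. The scene view agrees with this.

```bash
python3 - <<'E'
from h import *
import pickle
c=pickle.load(open('top0.pkl','rb')); k=1.42
P=lambda u,v,z: onz(c,u/k,v/k,z)
for n,u,v,z in [('bowl tip',376,185,.05),('tail',376,287,.051),('shaftmid',376,240,.051),('hub',328,222,.115),('knobtop',281,261,.158),('tab top',464,208,.091),('tabtop2',465,232,.091),
 ('farrailL',298,211,.045),('farrailR',483,200,.045),('nearL',298,264,.045),('nearR',486,249,.045),('bed corner?',298,237,.03),('amber top',184,170,.12),('bottlew',463,150,.1),('tub',131,308,.094),('pot',300,359,.045),('mortar',585,209,.06),('spare',446,366,.016)]:
    print(n,P(u,v,z).round(3))
# cup: blue-band / bright rim; print both rim guess
print('cup rim',P(581,316,.11).round(3),'floor',P(568,319,.008).round(3))
print('R0',Ro.from_rotvec(readout.observe()['ee_rot']).as_matrix().round(3))
a=c['pixels'][190:260,370:490]; save(c,'cropcup.png',(370,190,480,250),4)
save(c,'croppress.png',(180,115,360,215),4)
E
```

```text
bowl tip [ 0.701 -0.019  0.05 ]
tail [ 0.501 -0.021  0.051]
shaftmid [ 0.592 -0.02   0.051]
hub [0.608 0.065 0.115]
knobtop [0.527 0.139 0.158]
tab top [ 0.644 -0.183  0.091]
tabtop2 [ 0.598 -0.184  0.091]
farrailL [0.649 0.13  0.045]
farrailR [ 0.674 -0.226  0.045]
nearL [0.545 0.127 0.045]
nearR [ 0.577 -0.23   0.045]
bed corner? [0.602 0.131 0.03 ]
amber top [0.7   0.325 0.12 ]
bottlew [ 0.752 -0.181  0.1  ]
tub [0.453 0.413 0.094]
pot [0.366 0.118 0.045]
mortar [ 0.653 -0.417  0.06 ]
spare [ 0.356 -0.155  0.016]
cup rim [ 0.442 -0.383  0.11 ] floor [ 0.448 -0.393  0.008]
R0 [[ 0.264  0.965 -0.001]
 [ 0.965 -0.264 -0.002]
 [-0.002 -0.    -1.   ]]
```

View pics/croppress.png

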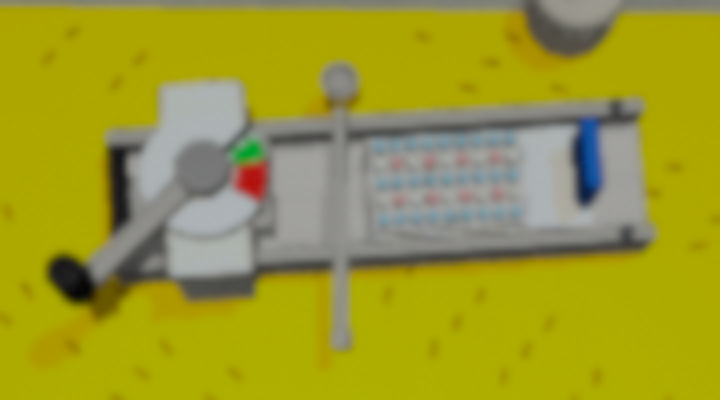

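View pics/cropcup.png

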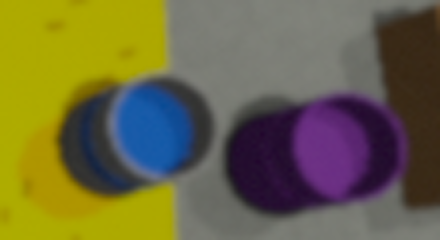

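The steel cup's rim is centred at about crop (160,128), which puts it near (0.443,-0.384). In the press crop the spoon runs parallel to world x at y≈-0.020, x 0.50–0.70. Next I move above the grasp place and look with the wrist camera.

```bash
python3 -c "
from workcell import r; print([a for a in dir(r) if a[0]!='_'])"
python3 -m inch '[[0.033,-0.043,0,0,0,1.1,0.0878],[0.033,-0.043,0,0,0,1.1,0.0878],[0.033,-0.043,0,0,0,1.1,0.0878],[0.033,-0.043,0,0,0,1.1,0.0878],[0.033,-0.043,0,0,0,1.1,0.0878],[0.033,-0.043,0,0,0,1.1,0.0878],[0.033,-0.043,0,0,0,1.1,0.0878]]' 40
python3 -m inch '[[0.033,-0.043,0,0,0,1.1,0.06],[0.033,-0.043,0,0,0,1.1,0.06],[0.033,-0.043,0,0,0,1.1,0.06],[0.033,-0.043,0,0,0,1.1,0.06],[0.033,-0.043,0,0,0,1.1,0.06],[0.033,-0.043,-0.02,0,0,1.1,0.06],[0.033,-0.043,-0.02,0,0,1.1,0.06],[0,0,0,0,0,0,0.06]]'
python3 - <<'E'
from h import *
s=readout.observe(); print(s['joint_pos'].round(3)); c=cap('wrist'); save(c,'w1.png',k=1.2)
import pickle; pickle.dump(c,open('w1.pkl','wb'))
E
```

```text
['IKError', 'tcp_to_tips']
t: 0.98
eef_pos: [0.3898, 0.2762, 0.2333]
ee_rot: [-2.363, -2.07, 0.001]
contact_force: [-0.1, 0.1, 1.3]
grip_width: 1.001
t: 1.98
eef_pos: [0.6201, -0.0262, 0.1888]
ee_rot: [-2.22, -2.215, 0.008]
contact_force: [-0.4, 0.6, -0.7]
grip_width: 0.681
[-9.700e-02  1.490e-01  1.247e+00 -1.000e-03  1.752e+00 -1.665e+00]
```

View pics/w1.png

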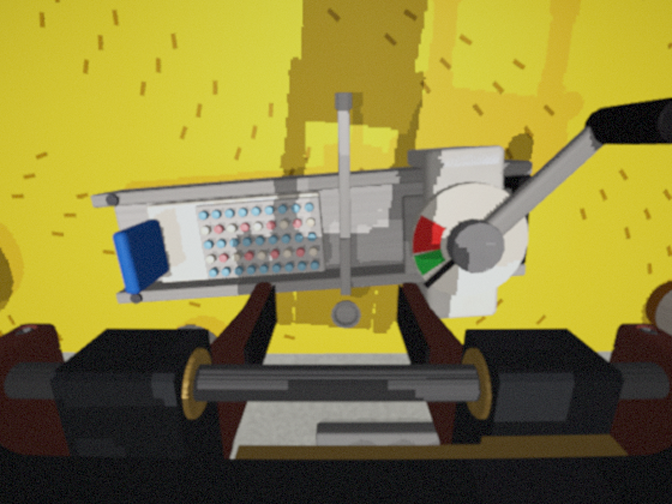

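The wrist view (1.2x) shows the spoon shaft from tail (344,100) to neck (346,295), the tab at left, and the crank and pointer at right. The pointer at (428,286) has not yet reached green.

```bash
python3 - <<'E'
from h import *
import pickle
c=pickle.load(open('w1.pkl','rb')); k=1.2
for n,u,v,z in [('tailend',344,94,.051),('shaft1',344,130,.051),('shaft2',345,250,.051),('neck',346,293,.051),('bowl',346,313,.051),('hub',478,245,.118),('disc L edge',409,240,.097),('disc R edge',528,240,.097),('pointertip',428,286,.098),('tabtop robot side rear',114,236,.091),('tabtop far',122,292,.091),('tab top front near',155,221,.091),('railnear R',420,168,.045),('railnear L',95,196,.045),('knob bottom',592,122,.1)]:
    print(n,onz(c,u/k,v/k,z).round(4))
E
```

```text
tailend [ 0.5078 -0.0196  0.051 ]
shaft1 [ 0.5338 -0.0195  0.051 ]
shaft2 [ 0.6307 -0.0184  0.051 ]
neck [ 0.67   -0.0174  0.051 ]
bowl [ 0.6892 -0.0173  0.051 ]
hub [0.6082 0.0664 0.118 ]
disc L edge [0.6102 0.0256 0.097 ]
disc R edge [0.6104 0.1107 0.097 ]
pointertip [0.6447 0.0412 0.098 ]
tabtop robot side rear [ 0.608  -0.1877  0.091 ]
tabtop far [ 0.6519 -0.1891  0.091 ]
tab top front near [ 0.5971 -0.1558  0.091 ]
railnear R [0.5632 0.0426 0.045 ]
railnear L [ 0.5847 -0.2279  0.045 ]
knob bottom [0.5306 0.1404 0.1   ]
```

The gripper body would foul the crank hub if I gripped mid-shaft. I'll grip the overhanging tail at x≈0.535 instead, then yaw half a turn so the bowl goes down into the cup.

```bash

python3 -m inch '[[-0.042,0.003,0,0,0,0.7,0.06],[-0.043,0.004,0,0,0,0,0.06],[0,0,-0.04,0,0,0,0.06],[0,0,-0.04,0,0,0,0.06],[0,0,-0.03,0,0,0,0.06],[0,0,-0.025,0,0,0,0.06],[0,0,-0.012,0,0,0,0.06],[0,0,0,0,0,0,0.06]]'
python3 -m inch '[[0,0,0,0,0,0,0],[0,0,0,0,0,0,0],[0,0,0,0,0,0,0],[0,0,0,0,0,0,0],[0,0,0,0,0,0,0]]' 50
python3 - <<'E'
from h import *
c=cap('wrist'); save(c,'w2.png',k=1.0)
E
```

```text
t: 3.02
eef_pos: [0.5348, -0.0154, 0.0468]
ee_rot: [-2.204, -2.238, 0.0]
contact_force: [-0.1, -0.3, 0.1]
grip_width: 0.682
t: 3.65
eef_pos: [0.5352, -0.0163, 0.0467]
ee_rot: [2.206, 2.237, -0.0]
contact_force: [0.1, -0.2, 0.7]
grip_width: 0.156
```

View pics/w2.png

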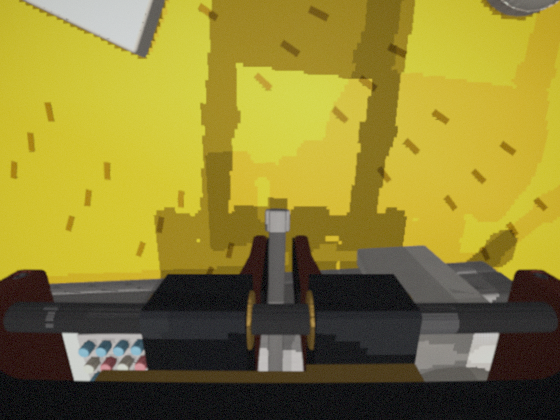

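The spoon tail is between the fingers at (277,225), and the jaws are still closing at 13.7 mm. I'll finish the grip.

```bash

python3 -m inch '[[0,0,0,0,0,0,0],[0,0,0,0,0,0,0],[0,0,0,0,0,0,0]]' 55
```

```text
t: 4.08
eef_pos: [0.5352, -0.0162, 0.0467]
ee_rot: [2.206, 2.237, 0.0]
contact_force: [0.2, 0.3, 0.9]
grip_width: 0.094
```

Gripped at 8.3 mm. I lift, and log the joints on the way to get a kinematic model for planning the tilt.

```bash
cat > o.py <<'E'
from workcell import readout
import json
s=readout.observe(); print('J',s['joint_pos'].round(4).tolist()); 
open('log.txt','a').write(json.dumps([s['joint_pos'].tolist(),s['eef_pos'].tolist(),s['ee_rot'].tolist()])+'\n')
E
python3 o.py
python3 -m inch '[[0,0,0.03,0,0,0,0],[0,0,0.05,0,0,0,0],[0,0,0.05,0,0,0,0]]'; python3 o.py
python3 -m inch '[[0,-0.03,0.05,0,0,-2,0],[-0.01,-0.05,0.05,0,0,-5,0],[-0.02,-0.06,0.01,0,0,-5,0]]'; python3 o.py
python3 -m inch '[[-0.03,-0.06,0.01,0,0,-8,0],[-0.03,-0.06,0,0,0,-8,0],[0,0,0,0,0,0,0]]'; python3 o.py
```

```text
J [-0.0938, -0.0369, 1.6938, 0.0, 1.4847, -1.6788]
t: 4.45
eef_pos: [0.5347, -0.0162, 0.1774]
ee_rot: [-2.205, -2.236, 0.001]
contact_force: [0.4, -0.0, 0.0]
grip_width: 0.089
J [-0.0938, -0.0869, 1.5083, 0.0, 1.7217, -1.6788]
t: 4.82
eef_pos: [0.5076, -0.1493, 0.2839]
ee_rot: [2.424, 1.991, 0.005]
contact_force: [1.4, -0.2, -1.4]
grip_width: 0.09
J [-0.3506, -0.0885, 1.3211, 0.0002, 1.9034, -1.7256]
t: 5.2
eef_pos: [0.4493, -0.2631, 0.2889]
ee_rot: [-2.687, -1.627, 0.002]
contact_force: [0.9, -0.4, -0.7]
grip_width: 0.096
J [-0.5945, -0.1027, 1.3254, -0.001, 1.9197, -1.6837]
```

```bash
cat > fk.py <<'E'
import numpy as np, json
from scipy.optimize import least_squares
from scipy.spatial.transform import Rotation as Ro
L=[json.loads(l) for l in open('log.txt')]
L+=[[[1.2473,.0918,1.2319,0,1.8198,-.0567],[.15811,.57851,.23252],[2.49628,1.90556,-.00245]],[[-.097,.149,1.247,-.001,1.752,-1.665],[.6201,-.0262,.1888],[-2.22,-2.215,.008]]]
rz=lambda a:Ro.from_euler('z',a); ry=lambda a:Ro.from_euler('y',a)
C=np.diag([1,-1,1.])
def fk(p,q):
    h,r0,L1,L2x,L2z,d,oy,yz=p
    A=rz(q[0]); B=A*ry(q[1]); D=B*ry(q[2]); E=D*rz(q[3])*ry(q[4])
    # tool axis E.z ; wrist on D
    x=A.apply([r0,oy,h])+B.apply([0,0,L1])+D.apply([L2x,0,L2z])+E.apply([0,0,d])
    F=E*rz(q[5]+yz)
    return x,F
def res(p):
    o=[]
    for q,x,w in L:
        X,F=fk(p,q); o+=list((X-np.array(x))*1000); o+=list((F.inv()*Ro.from_rotvec(w)).as_rotvec()*50)
    return np.array(o+list((p[:7]-[.4,0,.45,0,.45,.3,0])*.5))
best=None
for yz in(0,np.pi/2,np.pi,-np.pi/2):
    s=least_squares(res,[.4,0,.45,0,.45,.3,0,yz])
    if best is None or s.cost<best.cost: best=s
p=best.x
if __name__=='__main__': print(p.round(4),best.cost); print(res(p).round(2)[:-7].reshape(-1,6))
E
python3 fk.py
```

```text
[ 1.6470e-01 -1.0000e-04  3.7210e-01  9.6900e-02  5.5850e-01  3.4540e-01
  3.4100e-02  3.1415e+00] 0.09286174524975535
[[-0.01  0.05 -0.05  0.    0.    0.01]
 [-0.    0.05 -0.04 -0.   -0.    0.01]
 [ 0.06  0.04 -0.04  0.    0.    0.01]
 [ 0.03  0.04 -0.04  0.    0.    0.01]
 [-0.1  -0.09 -0.03 -0.   -0.    0.01]
 [ 0.07 -0.27  0.2   0.05  0.03 -0.03]]
```

```bash

python3 -m inch '[[0,0,0,8.7,-5,0,0],[0,0,0,8.7,-5,0,0],[0,0,0,0,0,0,0]]'; python3 o.py
python3 -m inch '[[0,0,0,-5,-8.7,0,0],[0,0,0,-5,-8.7,0,0],[0,0,0,0,0,0,0]]'; python3 o.py
python3 fk.py
```

```text
t: 5.58
eef_pos: [0.4505, -0.2608, 0.2876]
ee_rot: [-2.508, -1.526, -0.455]
contact_force: [-1.0, 0.6, -1.4]
grip_width: 0.094
J [-0.8079, -0.0759, 1.3394, 0.3639, 1.9591, -1.7756]
t: 5.95
eef_pos: [0.4502, -0.2574, 0.2887]
ee_rot: [2.445, 1.603, 0.699]
contact_force: [1.0, -0.0, -0.6]
grip_width: 0.094
J [-0.8738, -0.3746, 1.6257, 0.4488, 1.6745, -1.9379]
[ 1.5740e-01 -1.0000e-04  3.7220e-01  9.6900e-02  5.5860e-01  3.3820e-01
  3.4100e-02  3.1415e+00] 0.09986329216600466
[[-0.03  0.06 -0.05  0.    0.    0.  ]
 [-0.01  0.05 -0.04 -0.   -0.    0.  ]
 [-0.    0.06 -0.02  0.    0.    0.  ]
 [ 0.02  0.05 -0.02  0.    0.    0.  ]
 [-0.01  0.01 -0.04 -0.    0.    0.  ]
 [ 0.02 -0.05 -0.02 -0.    0.    0.  ]
 [-0.09 -0.08 -0.02 -0.   -0.    0.  ]
 [ 0.13 -0.27  0.21  0.05  0.03 -0.03]]
```

```bash
cat > ik.py <<'E'
from fk import *
lo=np.array([-2.87,-.86,.17,-1.51,.06,-2.65])+.04; hi=np.array([2.87,2.18,2.46,4.65,2.69,2.65])-.04
def ik(X,F,q0):
    f=lambda q:(lambda x,G:np.r_[(x-X)*10,(F.inv()*G).as_rotvec()])(*fk(p,q))
    s=least_squares(f,np.clip(q0,lo+1e-3,hi-1e-3),bounds=(lo,hi)); return s.x,np.abs(s.fun).max()
def frame(phi,th,roll=0):  # tool z horizontal azimuth phi dipped th; tool y (bowl) mostly down
    zt=np.array([np.cos(phi)*np.cos(th),np.sin(phi)*np.cos(th),-np.sin(th)])
    xt=np.cross([0,0,-1],zt); xt/=np.linalg.norm(xt); yt=np.cross(zt,xt)
    return Ro.from_matrix(np.c_[xt,yt,zt])
def wrist(q):
    x,F=fk(p,q); return x-F.apply([0,0,p[5]])
E
cat > s.py <<'E'
from ik import *
rng=np.random.default_rng(0)
for th in(0,15,25):
  for deg in range(-180,180,20):
    ok=None
    for i in range(14):
        q,e=ik(np.array([.443,-.384,.2]),frame(np.radians(deg),np.radians(th)),rng.uniform(lo,hi))
        if e<1e-3:
            q2,e2=ik(np.array([.443,-.384,.31]),frame(np.radians(deg),np.radians(th)),q)
            if e2<1e-3: ok=(q,q2); print(th,deg,q.round(2),q2.round(2),wrist(q).round(2)); break
E
time python3 s.py
```

```text
0 0 [-1.39 -0.19  2.19  1.65  1.41 -0.44] [-1.39 -0.37  2.12  1.6   1.39 -0.18] [ 0.1  -0.38  0.2 ]
0 20 [-1.39  0.14  1.88  1.5   1.72 -0.45] [-1.39 -0.02  1.82  1.53  1.74 -0.23] [ 0.13 -0.5   0.2 ]
0 40 [-1.33  0.41  1.55  1.39  1.99 -0.42] [-1.33  0.27  1.5   1.47  2.02 -0.22] [ 0.18 -0.6   0.2 ]
0 60 [-1.23  0.64  1.22  1.33  2.24 -0.38] [-1.23  0.53  1.17  1.46  2.27 -0.17] [ 0.27 -0.68  0.2 ]
0 80 [-1.12  0.86  0.9   1.32  2.49 -0.32] [-1.12  0.77  0.84  1.52  2.52 -0.06] [ 0.38 -0.72  0.2 ]
15 -20 [-1.22 -0.71  2.38  1.31  0.87  0.09] [-1.22 -0.79  2.23  1.14  0.95  0.37] [ 0.14 -0.27  0.29]
15 0 [-1.36 -0.33  2.13  1.36  1.31 -0.17] [-1.36 -0.44  2.01  1.3   1.37  0.06] [ 0.12 -0.38  0.29]
15 20 [-1.37  0.    1.84  1.28  1.64 -0.3 ] [-1.37 -0.1   1.73  1.3   1.7  -0.1 ] [ 0.14 -0.5   0.29]
15 40 [-1.31  0.28  1.53  1.19  1.91 -0.37] [-1.31  0.19  1.43  1.26  1.98 -0.17] [ 0.19 -0.59  0.29]
15 60 [-1.22  0.53  1.21  1.12  2.17 -0.41] [-1.22  0.45  1.11  1.24  2.24 -0.21] [ 0.28 -0.67  0.29]
15 80 [-1.11  0.75  0.9   1.06  2.43 -0.45] [-1.11  0.7   0.78  1.26  2.5  -0.2 ] [ 0.39 -0.71  0.29]
25 -60 [-0.5  -0.73  2.29 -0.83  0.69  2.53] [-0.5  -0.75  2.11 -0.69  0.84  2.32] [ 0.29 -0.12  0.34]
25 -20 [-1.17 -0.7   2.28  1.01  0.9   0.37] [-1.17 -0.73  2.1   0.89  1.03  0.58] [ 0.15 -0.28  0.34]
25 0 [-1.31 -0.38  2.06  1.15  1.29  0.  ] [-1.31 -0.44  1.91  1.1   1.38  0.2 ] [ 0.14 -0.38  0.34]
25 20 [-1.33 -0.06  1.8   1.12  1.6  -0.19] [-1.33 -0.14  1.66  1.14  1.69 -0.01] [ 0.15 -0.49  0.34]
25 40 [-1.28  0.21  1.51  1.06  1.87 -0.32] [-1.28  0.15  1.38  1.12  1.96 -0.14] [ 0.21 -0.58  0.34]
25 60 [-1.2   0.45  1.21  0.98  2.12 -0.42] [-1.2   0.4   1.08  1.09  2.22 -0.23] [ 0.29 -0.65  0.34]
25 80 [-1.1   0.67  0.92  0.9   2.37 -0.53] [-1.1   0.64  0.77  1.07  2.47 -0.3 ] [ 0.39 -0.69  0.34]
real	0m8.057s
user	0m8.494s
sys	0m0.072s
```

Vertical is reachable with the tool pointing along about +5° azimuth. I'll plan the geodesic rotation to the pre-insert pose.

```bash
cat > plan.py <<'E'
from ik import *
import sys
from workcell import readout
def plan(X,F,N):
    s=readout.observe(); x0=s['eef_pos']; R0=Ro.from_rotvec(s['ee_rot']); q=s['joint_pos']
    w=(F*R0.inv()).as_rotvec(); dx=(X-x0)
    print('N',N,'per row dx',(dx/N).round(4),'turn deg',np.degrees(w/N).round(2))
    for i in range(1,N+1):
        a=i/N; G=Ro.from_rotvec(w*a)*R0; x=x0+dx*a; qn,e=ik(x,G,q)
        print(i,qn.round(2),'maxv',(np.abs(qn-q).max()*8).round(2),'err',round(e,4),'bowl',(x+G.apply([0,.17,0])).round(2),'wr',wrist(qn).round(2)); q=qn
E
python3 -c "
from plan import *
plan(np.array([.443,-.384,.325]),frame(np.radians(5),0),14)"
```

```text
N 14 per row dx [-0.0005 -0.009   0.0026] turn deg [ 9.2  -0.24 -5.72]
1 [-0.95 -0.31  1.59  0.55  1.73 -1.84] maxv 0.81 err 0.0 bowl [ 0.58 -0.36  0.34] wr [ 0.29 -0.34  0.58]
2 [-1.01 -0.25  1.56  0.65  1.78 -1.74] maxv 0.84 err 0.0 bowl [ 0.57 -0.39  0.33] wr [ 0.28 -0.38  0.57]
3 [-1.07 -0.2   1.55  0.75  1.81 -1.62] maxv 0.89 err 0.0 bowl [ 0.56 -0.41  0.31] wr [ 0.27 -0.42  0.55]
4 [-1.12 -0.16  1.55  0.84  1.84 -1.51] maxv 0.93 err 0.0 bowl [ 0.54 -0.43  0.29] wr [ 0.25 -0.44  0.53]
5 [-1.17 -0.12  1.56  0.94  1.86 -1.39] maxv 0.96 err 0.0 bowl [ 0.53 -0.45  0.27] wr [ 0.23 -0.47  0.5 ]
6 [-1.22 -0.1   1.58  1.03  1.86 -1.26] maxv 0.99 err 0.0 bowl [ 0.52 -0.46  0.25] wr [ 0.21 -0.48  0.48]
7 [-1.26 -0.08  1.61  1.12  1.85 -1.14] maxv 1.0 err 0.0 bowl [ 0.5  -0.46  0.23] wr [ 0.2  -0.5   0.45]
8 [-1.29 -0.08  1.66  1.2   1.84 -1.01] maxv 1.02 err 0.0 bowl [ 0.49 -0.46  0.21] wr [ 0.18 -0.5   0.43]
9 [-1.32 -0.08  1.71  1.28  1.81 -0.88] maxv 1.03 err 0.0 bowl [ 0.47 -0.46  0.19] wr [ 0.16 -0.5   0.4 ]
10 [-1.35 -0.1   1.77  1.36  1.77 -0.75] maxv 1.05 err 0.0 bowl [ 0.46 -0.45  0.18] wr [ 0.14 -0.49  0.38]
11 [-1.37 -0.13  1.83  1.43  1.72 -0.62] maxv 1.08 err 0.0 bowl [ 0.45 -0.43  0.17] wr [ 0.13 -0.48  0.36]
12 [-1.39 -0.17  1.9   1.49  1.65 -0.47] maxv 1.13 err 0.0 bowl [ 0.45 -0.42  0.16] wr [ 0.12 -0.46  0.34]
13 [-1.4  -0.23  1.97  1.54  1.58 -0.33] maxv 1.19 err 0.0 bowl [ 0.44 -0.4   0.15] wr [ 0.11 -0.44  0.33]
14 [-1.4  -0.3   2.04  1.58  1.49 -0.17] maxv 1.27 err 0.0 bowl [ 0.44 -0.38  0.16] wr [ 0.11 -0.41  0.33]
```

```bash

python3 -m inch '[[0,-0.009,0.003,9.2,-0.2,-5.7,0],[0,-0.009,0.003,9.2,-0.2,-5.7,0],[0,-0.009,0.003,9.2,-0.2,-5.7,0],[0,-0.009,0.003,9.2,-0.2,-5.7,0],[0,-0.009,0.003,9.2,-0.2,-5.7,0],[0,-0.009,0.003,9.2,-0.2,-5.7,0],[0,-0.009,0.003,9.2,-0.2,-5.7,0]]'
python3 -m inch '[[-0.001,-0.009,0.003,9.2,-0.2,-5.7,0],[-0.001,-0.009,0.003,9.2,-0.2,-5.7,0],[-0.001,-0.009,0.003,9.2,-0.2,-5.7,0],[-0.001,-0.009,0.003,9.2,-0.2,-5.7,0],[-0.001,-0.009,0.003,9.2,-0.2,-5.7,0],[-0.001,-0.009,0.003,9.2,-0.2,-5.7,0],[-0.001,-0.009,0.002,9.2,-0.2,-5.7,0],[0,0,0,0,0,0,0]]'
python3 - <<'E'
from h import *
import pickle
s=readout.observe(); print(s['eef_pos'],Ro.from_rotvec(s['ee_rot']).as_matrix().round(2).tolist())
a=cap('scene');b=cap('top'); pickle.dump((a,b),open('ins.pkl','wb'))
A=cv2.resize(a['pixels'][60:300,60:300],None,fx=1.66,fy=2); B=cv2.resize(b['pixels'][140:300,330:520],None,fx=2.1,fy=2.5)
B=cv2.resize(B,(400,480));A=cv2.resize(A,(400,480))
cv2.imwrite('pics/ins.png',cv2.cvtColor(np.hstack([A,B]),cv2.COLOR_RGB2BGR))
E
```

```text
t: 6.82
eef_pos: [0.4523, -0.323, 0.3103]
ee_rot: [-2.259, -0.099, -1.189]
contact_force: [0.0, -0.1, -0.6]
grip_width: 0.092
t: 7.82
eef_pos: [0.4455, -0.3843, 0.3302]
ee_rot: [-1.273, 1.124, -1.136]
contact_force: [0.4, 1.1, -1.0]
grip_width: 0.096
[ 0.44552359 -0.38434947  0.3302452 ] [[0.11, -0.0, 0.99], [-0.99, -0.01, 0.11], [0.01, -1.0, -0.01]]
```

View pics/ins.png

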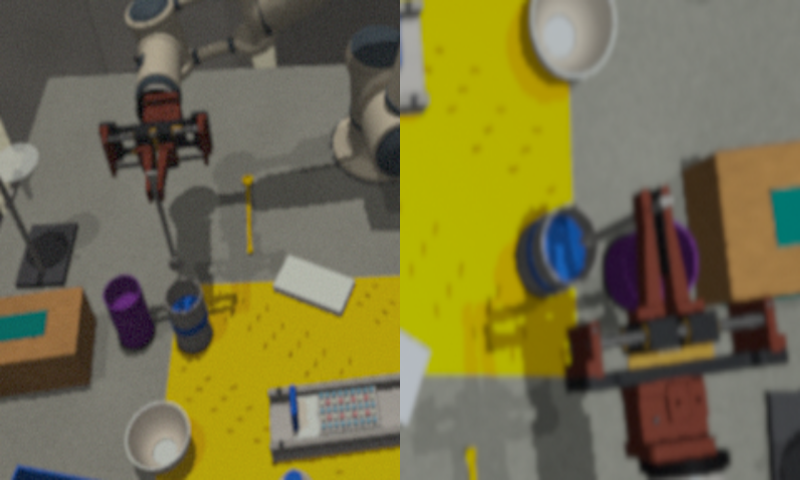

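The spoon hangs straight down above the steel cup, with the bowl tip at (177,262) in the scene half and near (590,238) in the top half. I check its offset against the rim numerically.

```bash
python3 - <<'E'
from h import *
import pickle
a,b=pickle.load(open('ins.pkl','rb'))
s=readout.observe(); G=Ro.from_rotvec(s['ee_rot']); tip=s['eef_pos']+G.apply([0,.168,0])
cup=[.443,-.384,.11]
print('tip',tip.round(4),'scene',proj(a,[tip,cup]).round(1).tolist(),'top',proj(b,[tip,cup]).round(1).tolist())
# rim centre via scene crop ellipse of the rim ~ (185,297) in crop
print('scene rim->',onz(a,60+184*.6,60+297/2,.11).round(4),'top rim->',onz(b,330+(558-400)*.475,140+252/3,.11).round(4))
# blue interior mask centroid in both, band excluded by top selection
E
```

```text
tip [ 0.4449 -0.3879  0.1629] scene [[164.6, 194.8], [169.8, 205.4]] top [[418.9, 218.8], [409.6, 222.2]]
scene rim-> [ 0.4553 -0.3809  0.11  ] top rim-> [ 0.4384 -0.3726  0.11  ]
```

```bash

python3 -m inch '[[0.001,0.003,-0.03,0,0,0,0],[0.001,0,-0.03,0,0,0,0],[0,0,-0.03,0,0,0,0],[0,0,0,0,0,0,0]]'
python3 -m inch '[[0,0,-0.02,0,0,0,0],[0,0,-0.02,0,0,0,0],[0,0,-0.005,0,0,0,0],[0,0,0,0,0,0,0]]'
python3 - <<'E'
from h import *
a=cap('scene');b=cap('top')
A=cv2.resize(a['pixels'][130:250,100:220],(400,400),interpolation=2); B=cv2.resize(b['pixels'][170:290,350:470],(400,400),interpolation=2)
cv2.imwrite('pics/ins2.png',cv2.cvtColor(np.hstack([A,B]),cv2.COLOR_RGB2BGR))
E
```

```text
t: 8.43
eef_pos: [0.4468, -0.3823, 0.2382]
ee_rot: [-1.269, 1.127, -1.135]
contact_force: [0.7, -0.7, -0.2]
grip_width: 0.092
t: 8.93
eef_pos: [0.4465, -0.3832, 0.1966]
ee_rot: [-1.27, 1.125, -1.141]
contact_force: [-1.1, 0.3, -0.5]
grip_width: 0.091
```

View pics/ins2.png

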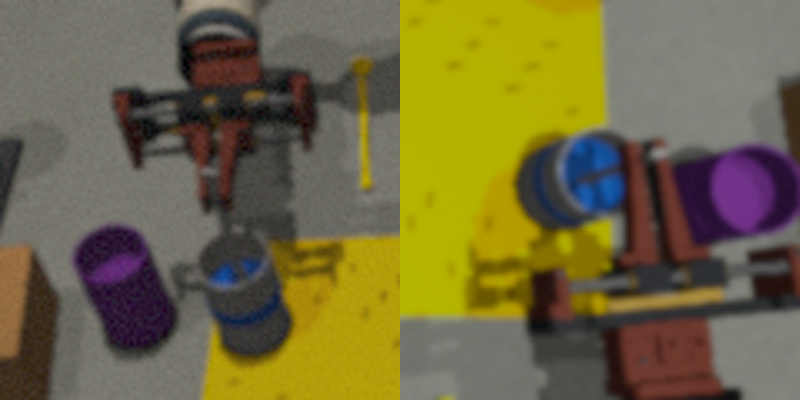

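The spoon's bowl end is in the steel cup with no contact force. I lower a little more, release, and back straight out along the tool axis.

```bash

python3 -m inch '[[0,0,-0.005,0,0,0,0],[0,0,-0.003,0,0,0,0.02],[0,0,0,0,0,0,0.04],[0,0,0,0,0,0,0.06],[0,0,0,0,0,0,0.06],[0,0,0,0,0,0,0.06]]' 20
python3 -m inch '[[-0.01,-0.001,0,0,0,0,0.06],[-0.03,-0.003,0,0,0,0,0.06],[-0.04,-0.004,0,0,0,0,0.06],[-0.02,-0.002,0.03,0,0,0,0.06],[0,0,0.04,0,0,0,0.06]]'
python3 - <<'E'
from h import *
a=cap('scene');b=cap('top')
A=cv2.resize(a['pixels'][130:250,100:220],(400,400),interpolation=2); B=cv2.resize(b['pixels'][170:290,350:470],(400,400),interpolation=2)
cv2.imwrite('pics/rel.png',cv2.cvtColor(np.hstack([A,B]),cv2.COLOR_RGB2BGR))
print(readout.observe()['joint_pos'].round(3))
E
```

```text
t: 9.78
eef_pos: [0.4463, -0.3828, 0.1875]
ee_rot: [-1.269, 1.126, -1.14]
contact_force: [0.3, 0.5, 0.3]
grip_width: 0.626
t: 10.4
eef_pos: [0.3446, -0.3934, 0.2572]
ee_rot: [-1.265, 1.13, -1.14]
contact_force: [-0.0, -0.4, 0.0]
grip_width: 0.686
[-1.63  -0.207  2.08   1.52   1.725 -0.328]
```

View pics/rel.png

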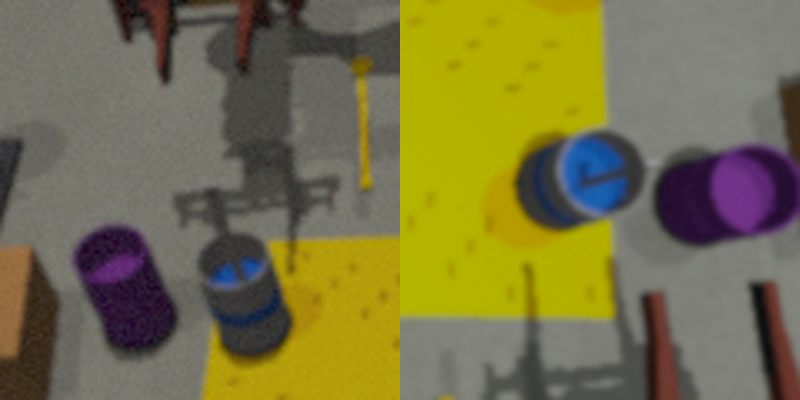

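The spoon stands in the steel cup: the shaft shows against the blue interior at (605,175) in the top half and at (240,270) in the scene half. The cup hasn't moved. Next I plan the return to tool-down, going around the cup.

```bash
python3 -c "
from plan import *
from h import cap
from workcell import vision
c=vision.capture('wrist'); print(np.array(c['tool_from_camera']).round(3).tolist())
a=np.radians(4.6); F=Ro.from_matrix(np.array([[np.cos(a),np.sin(a),0],[np.sin(a),-np.cos(a),0],[0,0,-1]]))
plan(np.array([.42,-.20,.33]),F,14)
q,e=ik(np.array([.634,-.256,.2]),F,[-.4,.1,1.3,0,1.7,-.4]); print(q.round(2),e)
"
```

```text
[[1.0, -0.001, 0.0, 0.0], [0.001, 0.961, 0.277, -0.075], [-0.001, -0.277, 0.961, -0.149], [0.0, 0.0, 0.0, 1.0]]
N 14 per row dx [0.0053 0.0138 0.005 ] turn deg [-5.31  4.49  4.83]
1 [-1.6  -0.22  2.02  1.43  1.76 -0.36] maxv 0.73 err 0.0 bowl [ 0.34 -0.4   0.1 ] wr [ 0.02 -0.44  0.3 ]
2 [-1.57 -0.23  1.96  1.34  1.79 -0.39] maxv 0.73 err 0.0 bowl [ 0.33 -0.4   0.11] wr [ 0.04 -0.45  0.33]
3 [-1.53 -0.24  1.9   1.24  1.81 -0.41] maxv 0.73 err 0.0 bowl [ 0.33 -0.41  0.12] wr [ 0.05 -0.46  0.37]
4 [-1.47 -0.26  1.85  1.15  1.83 -0.44] maxv 0.74 err 0.0 bowl [ 0.33 -0.41  0.13] wr [ 0.08 -0.46  0.41]
5 [-1.41 -0.27  1.79  1.06  1.85 -0.46] maxv 0.76 err 0.0 bowl [ 0.33 -0.41  0.15] wr [ 0.11 -0.45  0.45]
6 [-1.35 -0.28  1.73  0.96  1.87 -0.48] maxv 0.79 err 0.0 bowl [ 0.33 -0.41  0.16] wr [ 0.14 -0.44  0.49]
7 [-1.27 -0.29  1.68  0.85  1.88 -0.5 ] maxv 0.82 err 0.0 bowl [ 0.34 -0.42  0.18] wr [ 0.17 -0.43  0.52]
8 [-1.18 -0.3   1.62  0.75  1.89 -0.51] maxv 0.87 err 0.0 bowl [ 0.34 -0.42  0.2 ] wr [ 0.2  -0.41  0.55]
9 [-1.09 -0.3   1.57  0.63  1.91 -0.53] maxv 0.91 err 0.0 bowl [ 0.35 -0.41  0.22] wr [ 0.24 -0.39  0.58]
10 [-0.98 -0.29  1.52  0.51  1.92 -0.54] maxv 0.95 err 0.0 bowl [ 0.37 -0.41  0.25] wr [ 0.28 -0.36  0.61]
11 [-0.87 -0.29  1.48  0.39  1.94 -0.55] maxv 0.99 err 0.0 bowl [ 0.38 -0.4   0.27] wr [ 0.32 -0.32  0.63]
12 [-0.76 -0.27  1.43  0.26  1.96 -0.56] maxv 1.02 err 0.0 bowl [ 0.4  -0.39  0.29] wr [ 0.35 -0.28  0.65]
13 [-0.64 -0.25  1.4   0.13  1.98 -0.58] maxv 1.04 err 0.0 bowl [ 0.41 -0.38  0.31] wr [ 0.39 -0.24  0.66]
14 [-0.52 -0.23  1.36  0.    2.01 -0.6 ] maxv 1.05 err 0.0 bowl [ 0.43 -0.37  0.33] wr [ 0.42 -0.2   0.67]
[-0.43  0.32  1.03  0.    1.79 -0.51] 5.257182968338559e-14
```

```bash

python3 -m inch '[[0.005,0.014,0.005,-5.3,4.5,4.8,0.06],[0.005,0.014,0.005,-5.3,4.5,4.8,0.06],[0.005,0.014,0.005,-5.3,4.5,4.8,0.0],[0.005,0.014,0.005,-5.3,4.5,4.8,0],[0.005,0.014,0.005,-5.3,4.5,4.8,0],[0.005,0.014,0.005,-5.3,4.5,4.8,0],[0.005,0.014,0.005,-5.3,4.5,4.8,0]]' 20
python3 -m inch '[[0.005,0.014,0.005,-5.3,4.5,4.8,0],[0.005,0.014,0.005,-5.3,4.5,4.8,0],[0.005,0.014,0.005,-5.3,4.5,4.8,0],[0.005,0.014,0.005,-5.3,4.5,4.8,0],[0.005,0.014,0.005,-5.3,4.5,4.8,0],[0.005,0.014,0.005,-5.3,4.5,4.8,0],[0.005,0.014,0.005,-5.3,4.5,4.8,0]]'
python3 -m inch '[[0.05,-0.005,0,0,0,0,0],[0.055,-0.015,0,0,0,0,0],[0.055,-0.018,-0.04,0,0,0,0],[0.05,-0.018,-0.05,0,0,0,0],[0,0,-0.05,0,0,0,0],[0,0,0,0,0,0,0]]'
python3 - <<'E'
from h import *
s=readout.observe(); print(s['eef_pos'],Ro.from_rotvec(s['ee_rot']).as_matrix().round(3).tolist())
c=cap('top'); p=c['pixels']; hsv=cv2.cvtColor(p,cv2.COLOR_RGB2HSV)
m=cv2.inRange(hsv,(105,120,40),(125,255,255)); m[:,:290]=0; m[:,350:]=0; m[:130]=0; m[190:]=0
ys,xs=np.nonzero(m); print(len(xs), [onz(c,u,v,.091).round(3).tolist() for u,v in [(xs.min(),ys.mean()),(xs.max(),ys.mean()),(xs.mean(),ys.min()),(xs.mean(),ys.max())]])
E
```

```text
t: 11.42
eef_pos: [0.3809, -0.2945, 0.291]
ee_rot: [-2.337, 0.663, -0.722]
contact_force: [-0.3, -0.3, 0.4]
grip_width: 0.157
t: 12.3
eef_pos: [0.4162, -0.1965, 0.3263]
ee_rot: [3.136, 0.114, -0.006]
contact_force: [0.5, -0.5, -0.8]
grip_width: 0.006
t: 13.05
eef_pos: [0.6104, -0.2472, 0.1899]
ee_rot: [-3.134, -0.11, 0.02]
contact_force: [-0.3, -0.8, 1.2]
grip_width: 0.007
[ 0.61043334 -0.24715304  0.189864  ] [[0.997, 0.07, -0.013], [0.07, -0.998, 0.005], [-0.013, -0.006, -1.0]]
98 [[0.623, -0.175, 0.091], [0.623, -0.191, 0.091], [0.648, -0.182, 0.091], [0.596, -0.181, 0.091]]
```

```bash

python3 -m inch '[[0.02,-0.004,-0.03,0,0,0,0],[0,0,-0.045,0,0,0,0],[0,0,-0.046,0,0,0,0],[0,0,0,0,0,0,0]]'
python3 -m inch '[[0,0.02,0,0,0,0,0],[-0.001,0.02,0,0,0,0,0],[-0.001,0.01,0,0,0,0,0],[-0.001,0.012,0,0,0,0,0],[-0.001,0.012,0,0,0,0,0],[-0.001,0.012,0,0,0,0,0]]'
python3 -m inch '[[-0.001,0.015,0,0,0,0,0],[-0.001,0.015,0,0,0,0,0],[-0.001,0.015,0,0,0,0,0],[-0.001,0.015,0,0,0,0,0],[-0.001,0.015,0,0,0,0,0]]'
```

```text
t: 13.6
eef_pos: [0.6319, -0.2518, 0.0774]
ee_rot: [-3.139, -0.11, 0.002]
contact_force: [-0.8, -0.9, 0.9]
grip_width: 0.004
t: 14.35
eef_pos: [0.628, -0.1657, 0.0783]
ee_rot: [3.138, 0.109, 0.003]
contact_force: [1.0, -2.9, 2.5]
grip_width: 0.007
t: 14.98
eef_pos: [0.6226, -0.0901, 0.0777]
ee_rot: [3.139, 0.11, 0.001]
contact_force: [-1.2, -2.8, 1.9]
grip_width: 0.004
```

```bash

python3 -m inch '[[-0.001,0.012,0,0,0,0,0],[-0.001,0.012,0,0,0,0,0],[0,0.006,0,0,0,0,0],[0,0.004,0,0,0,0,0]]'
python3 -m inch '[[0,0.003,0,0,0,0,0],[0,0.003,0,0,0,0,0]]'
python3 -m inch '[[0,0.002,0,0,0,0,0],[0,0.002,0,0,0,0,0]]'
```

```text
t: 15.48
eef_pos: [0.6208, -0.0567, 0.0777]
ee_rot: [3.139, 0.11, 0.001]
contact_force: [-1.0, -2.0, 1.0]
grip_width: 0.005
t: 15.72
eef_pos: [0.6209, -0.0512, 0.0777]
ee_rot: [3.139, 0.109, 0.002]
contact_force: [-0.7, -2.4, -1.1]
grip_width: 0.005
t: 15.98
eef_pos: [0.621, -0.0472, 0.0778]
ee_rot: [3.138, 0.109, 0.002]
contact_force: [-1.8, -6.6, -0.2]
grip_width: 0.005
```

```bash

python3 -m inch '[[0,0.001,0,0,0,0,0],[0,0.001,0,0,0,0,0]]'
python3 -m inch '[[0,0,0,0,0,0,0],[0,0,0,0,0,0,0]]'
```

```text
t: 16.23
eef_pos: [0.621, -0.0472, 0.0779]
ee_rot: [3.135, 0.107, 0.002]
contact_force: [-1.2, -9.9, -1.3]
grip_width: 0.005
t: 16.48
eef_pos: [0.621, -0.0472, 0.0779]
ee_rot: [3.135, 0.107, 0.002]
contact_force: [-1.4, -8.3, -1.4]
grip_width: 0.004
```

The plate is home: motion has stopped against about 9 N, where the geometry puts the stop. I back off, lift, and go above the knob with the jaws along the tangent.

```bash

python3 -m inch '[[0.001,-0.015,0,0,0,0,0],[0.001,-0.02,0.01,0,0,0,0],[0,0,0.055,0,0,0,0],[0,0,0.055,0,0,0,0.05],[0,0.02,0.05,0,0,4,0.05],[-0.012,0.03,0,0,0,6,0.05],[-0.012,0.03,0,0,0,6,0.05],[-0.012,0.03,0,0,0,6,0.05],[-0.012,0.03,0,0,0,6,0.05]]'
python3 -m inch '[[-0.014,0.03,0,0,0,6,0.05],[-0.014,0.03,0,0,0,6,0.05],[-0.014,0.03,0,0,0,4,0.05],[-0.005,0.01,0,0,0,0,0.05],[0,0,0,0,0,0,0.05]]'
python3 - <<'E'
from h import *
import pickle
s=readout.observe(); print(s['eef_pos'],np.degrees(np.arctan2(*Ro.from_rotvec(s['ee_rot']).as_matrix()[[1,0],0])))
c=cap('wrist'); d=cap('top'); pickle.dump((c,d),open('k.pkl','wb'))
A=cv2.resize(c['pixels'],(460,345)); B=cv2.resize(d['pixels'][100:220,180:300],(340,345),interpolation=2)
cv2.imwrite('pics/k.png',cv2.cvtColor(np.hstack([A,B]),cv2.COLOR_RGB2BGR))
E
```

```text
t: 17.6
eef_pos: [0.575, 0.0601, 0.2493]
ee_rot: [3.018, 0.87, 0.006]
contact_force: [0.4, 0.3, 0.8]
grip_width: 0.57
t: 18.23
eef_pos: [0.5283, 0.1596, 0.2487]
ee_rot: [2.87, 1.276, 0.005]
contact_force: [0.4, -0.1, 0.4]
grip_width: 0.57
[0.52831082 0.15961887 0.2486927 ] 47.9511151697446
```

View pics/k.png

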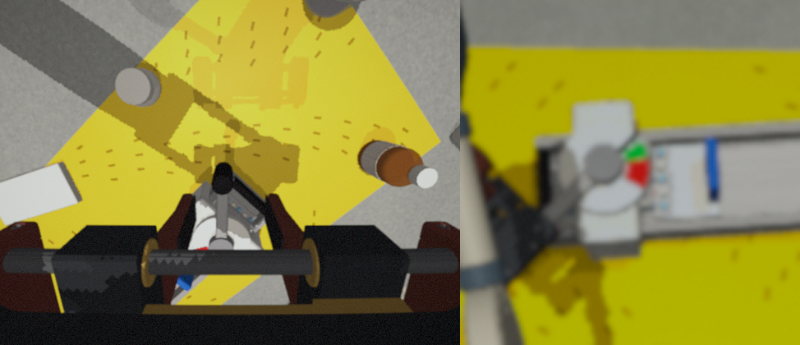

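The wrist half shows the knob between the open fingers at (222,178), offset towards the outside. In the top half, the plate's front is under the bridge and the tab is close before it. I measure the knob's edges.

```bash
python3 - <<'E'
from h import *
import pickle
c,d=pickle.load(open('k.pkl','rb')); g=c['pixels'].max(axis=2)
m=(g<45).astype(np.uint8); m[:, :245]=0; m[:,300:]=0; m[:185]=0; m[250:]=0
n,l,st,ce=cv2.connectedComponentsWithStats(m); 
for i in range(1,n):
    if st[i,4]>60: print(st[i],ce[i])
ax=np.array([.608,.067])
for a in (138.4,):
    for z in(.1,.158): print(z,proj(c,[[ax[0]+.11*np.cos(np.radians(a)),ax[1]+.11*np.sin(np.radians(a)),z]]))
i=1+np.argmax(st[1:,4]); x0,y0,w,h,_=st[i]
print('base outer edge',onz(c,x0+w/2,y0,.1).round(4),'top inner edge',onz(c,x0+w/2,y0+h,.158).round(4))
E
```

```text
[ 258  198   42   44 1029] [275.91059281 219.93780369]
0.1 [[263.07649706 205.45765513]]
0.158 [[259.53727141 224.0290552 ]]
base outer edge [0.531  0.1579 0.1   ] top inner edge [0.5494 0.1413 0.158 ]
```

```bash
python3 - <<'E'
from h import *
import pickle
c,d=pickle.load(open('k.pkl','rb')); g=c['pixels'].max(axis=2)
print('f',c['f'])
for v in range(196,244,5): print(v,' '.join('%3d'%x for x in g[v,246:304:2]))
for v,z,u in [(203,.1,None),(225,.158,None)]:
    pass
for u in(266,271,276): print(u,onz(c,u,203,.1).round(4),onz(c,u,224,.158).round(4))
E
```

```text
f 296.01392722085575
196 163 163 164 164 164 167 211 207 171 167 166 159 158 141 128 130 135 135 132 138 162 164 162 165 164 165 165 164 168
201 166 162 166 166 162 163 197 202 136  57  21  18  23  19   0   7   0  79 127 134 132 151 161 164 165 163 163 163 162
206 166 164 156 132 132 130 179 193  46  16  14  14   9  15  12   1  14  19  59 131 133 132 132 135 162 164 163 166 166
211 143 133 131 132 133 136 164  83   7  10  11  18   7  21  20   0  17  16   9  77  95 127 132 132 131 132 148 151 161
216 133 130 131 130 135 130 107  14  17  19  27  24  32  21  18  25  33  22  20  51  25  50  76 104 127 132 130 131 132
221 130 112 104 114 128 127  47  23  28  29  24  23  31  26  29  25  30  30  24  23  26  16  12  23  54  86 117 130 131
226  96  99 102 100 101  97  40  23  25  30  26  20  30  34  31  25  31  29  20  26  34  29  24  29  13  18  29  70  89
231  93  96 102 100 103  77  60  29  30  21  22  30  20  21  27  21  27  36  85 101  68  32  25  22  33  30  18  14  18
236  99 101 101 101  86  70  81  89  85  87  81  52  43  55  74  89  97  97 103 107 104 104  98  59  29  20  31  34  25
241 101  95  94  98  93  89  91  92  85  98 116 117 115 118 118 110  93 104 107 100  96 105 106 107 102  88  47  27  29
266 [0.5258 0.1441 0.1   ] [0.5295 0.1442 0.158 ]
271 [0.5294 0.148  0.1   ] [0.5324 0.1474 0.158 ]
276 [0.5329 0.1519 0.1   ] [0.5353 0.1506 0.158 ]
```

```bash
python3 - <<'E'
from h import *
import pickle
c,d=pickle.load(open('k.pkl','rb')); print(c['cx'],c['cy'])
print('hub',onz(c,270,242*1.217,.118).round(4), 'proj hub',proj(c,[[.608,.067,.118],[.608,.067,.1]]).round(1).tolist())
save(c,'k2.png',(200,180,340,320),4)
E
```

```text
280.1550659085644 205.67497449449243
hub [0.6011 0.0812 0.118 ] proj hub [[264.7, 306.2], [265.4, 296.8]]
```

View pics/k2.png

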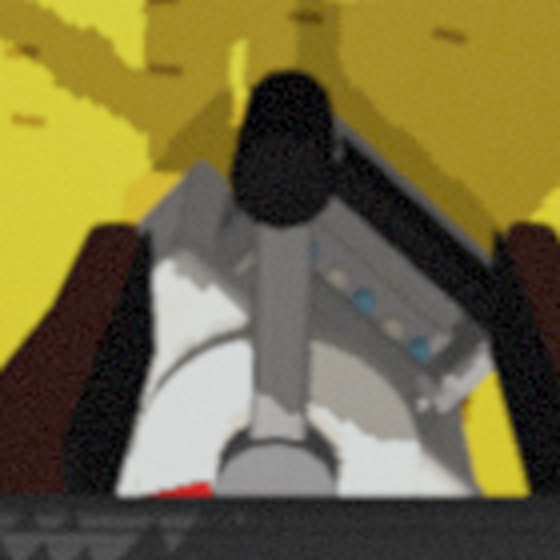

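The crop shows the knob's top at (282,182) and the hub at (277,480). That puts the crank arm at about 135° in the world frame and the knob at about (0.531,0.1445). I centre the jaws on it and descend.

```bash

python3 -m inch '[[0.003,-0.015,0,0,0,-3,0.05],[0,0,0,0,0,0,0.05],[0,0,-0.04,0,0,0,0.05],[0,0,-0.04,0,0,0,0.05],[0,0,-0.03,0,0,0,0.05],[0,0,0,0,0,0,0.05]]'
python3 - <<'E'
import numpy as np
# TCP waypoints: leading knob by 13mm along cw tangent while trailing finger pushes
ax=np.array([.608,.067]); P=[]
for a in [135,130,120,110,100,90,80,70,64,58,52,48]:
    t=np.radians(a); P.append(ax+.11*np.array([np.cos(t),np.sin(t)])+.013*np.array([np.sin(t),-np.cos(t)]))
    print(a,P[-1].round(4),(P[-1]-P[-2]).round(4) if len(P)>1 else '')
E
```

```text
t: 19.08
eef_pos: [0.5296, 0.1441, 0.135]
ee_rot: [-2.902, -1.201, 0.006]
contact_force: [-0.8, -0.4, 0.7]
grip_width: 0.57
135 [0.5394 0.154 ] 
130 [0.5473 0.1596] [0.0078 0.0056]
120 [0.5643 0.1688] [0.017  0.0091]
110 [0.5826 0.1748] [0.0183 0.006 ]
100 [0.6017 0.1776] [0.0191 0.0028]
90 [0.621 0.177] [ 0.0193 -0.0006]
80 [0.6399 0.1731] [ 0.0189 -0.0039]
70 [0.6578 0.1659] [ 0.0179 -0.0072]
64 [0.6679 0.1602] [ 0.0101 -0.0058]
58 [0.6773 0.1534] [ 0.0094 -0.0068]
52 [0.686  0.1457] [ 0.0087 -0.0077]
48 [0.6913 0.14  ] [ 0.0053 -0.0056]
```

```bash

python3 -m inch '[[0.005,0.005,0,0,0,0,0.05],[0.005,0.005,0,0,0,0,0.05],[0.008,0.0055,0,0,0,-5,0.05],[0.0085,0.005,0,0,0,-5,0.05],[0.0085,0.0045,0,0,0,-5,0.05],[0.009,0.0035,0,0,0,-5,0.05],[0.009,0.0025,0,0,0,-5,0.05]]'
python3 -m inch '[[0.0095,0.002,0,0,0,-5,0.05],[0.0095,0.001,0,0,0,-5,0.05],[0.0095,0,0,0,0,-5,0.05],[0.0095,-0.0005,0,0,0,-5,0.05]]'
python3 -m inch '[[0.0095,-0.0015,0,0,0,-5,0.05],[0.0095,-0.0025,0,0,0,-5,0.05]]'
```

```text
t: 19.95
eef_pos: [0.5849, 0.1762, 0.1396]
ee_rot: [3.093, 0.541, 0.005]
contact_force: [-1.2, -1.9, 1.7]
grip_width: 0.569
t: 20.45
eef_pos: [0.6228, 0.1787, 0.1395]
ee_rot: [3.141, -0.004, 0.004]
contact_force: [-2.0, -1.2, 0.2]
grip_width: 0.567
t: 20.7
eef_pos: [0.6417, 0.1749, 0.1394]
ee_rot: [3.129, -0.278, 0.004]
contact_force: [-2.9, -0.0, 0.8]
grip_width: 0.563
```

```bash

python3 -m inch '[[0.009,-0.0035,0,0,0,-5,0.05],[0.009,-0.004,0,0,0,-5,0.05]]'
python3 -m inch '[[0.005,-0.003,0,0,0,-3,0.05]]'
python3 -m inch '[[0.005,-0.003,0,0,0,-3,0.05]]'
python3 -m inch '[[0.005,-0.0035,0,0,0,-3,0.05]]'
```

```text
t: 20.95
eef_pos: [0.6597, 0.1678, 0.1394]
ee_rot: [3.093, -0.549, 0.003]
contact_force: [-2.9, 0.5, 1.2]
grip_width: 0.572
t: 21.08
eef_pos: [0.6647, 0.1649, 0.1393]
ee_rot: [-3.078, 0.628, -0.003]
contact_force: [-5.5, 2.8, 0.7]
grip_width: 0.572
t: 21.2
eef_pos: [0.6685, 0.1624, 0.1391]
ee_rot: [3.061, -0.707, -0.002]
contact_force: [-6.4, 2.9, 1.2]
grip_width: 0.571
t: 21.32
eef_pos: [0.6734, 0.1592, 0.1392]
ee_rot: [-3.041, 0.787, 0.002]
contact_force: [-6.2, 3.4, 1.0]
grip_width: 0.566
```

The force rose to about 7 N at a knob angle near 67°, where the stop was predicted, so the clutch slips from there. About 14° more reaches the middle of the green band.

```bash

python3 -m inch '[[0.0055,-0.0043,0,0,0,-3.5,0.05],[0.0052,-0.0046,0,0,0,-3.5,0.05]]'
python3 -m inch '[[0.005,-0.0049,0,0,0,-3.5,0.05],[0.0045,-0.005,0,0,0,-3.5,0.05]]'
python3 -m inch '[[-0.008,0.009,0,0,0,0,0.05],[0,0,0,0,0,0,0.05],[0,0,0,0,0,0,0.05]]'
python3 - <<'E'
from h import *
import pickle
s=readout.observe(); d=s['eef_pos'][:2]-[.608,.067]; print(np.degrees(np.arctan2(d[1],d[0])))
c=cap('wrist'); d=cap('top'); sc=cap('scene'); pickle.dump((c,d,sc),open('f.pkl','wb'))
A=cv2.resize(sc['pixels'][195:305,270:380],(400,400),interpolation=2); B=cv2.resize(d['pixels'][120:200,190:270],(400,400),interpolation=2)
cv2.imwrite('pics/f.png',cv2.cvtColor(np.hstack([A,B]),cv2.COLOR_RGB2BGR))
for n,c in(('top',d),('scene',sc)):
    h=cv2.cvtColor(c['pixels'],cv2.COLOR_RGB2HSV)
    for nm,lo,hi in(('green',(45,120,50),(75,255,255)),('red',(0,150,60),(6,255,255))):
        m=cv2.inRange(h,lo,hi); 
        u,v=proj(c,[[.608,.067,.097]])[0].astype(int); w=np.zeros_like(m); w[v-25:v+25,u-25:u+25]=m[v-25:v+25,u-25:u+25]
        ys,xs=np.nonzero(w)
        if len(xs): 
            q=onz(c,xs.mean(),ys.mean(),.097)-[.608,.067,0]; print(n,nm,len(xs),np.degrees(np.arctan2(q[1],q[0])).round(1))
E
```

```text
t: 21.58
eef_pos: [0.6842, 0.1506, 0.1392]
ee_rot: [-2.987, 0.971, 0.002]
contact_force: [-5.3, 4.3, 1.2]
grip_width: 0.571
t: 21.82
eef_pos: [0.6939, 0.1409, 0.1392]
ee_rot: [-2.922, 1.151, 0.002]
contact_force: [-4.3, 4.8, 1.7]
grip_width: 0.568
t: 22.2
eef_pos: [0.6863, 0.1478, 0.1385]
ee_rot: [2.922, -1.15, 0.003]
contact_force: [0.7, -0.4, -0.4]
grip_width: 0.569
45.89909690078786
top green 20 -133.0
top red 42 -168.8
scene green 11 -131.2
scene red 21 -165.5
```

View pics/f.png

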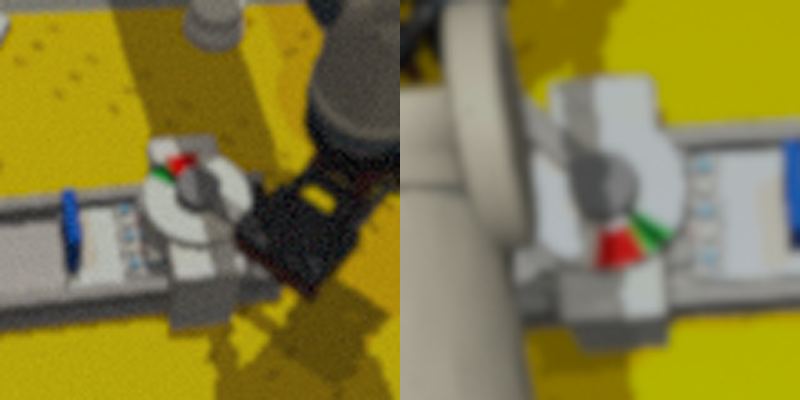

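The top half shows the dark pointer splitting the green band at (648,228), with red well to its left. The green centroid at -132° matches the pointer direction opposite the knob (-132.6°). I lift clear and do the last numeric checks.

```bash

python3 -m inch '[[0,0,0.02,0,0,0,0.05],[0,0,0.05,0,0,0,0.05],[0,0,0.05,0,0,0,0.05],[-0.04,0.04,0.01,0,0,0,0.05],[-0.05,0.05,0,0,0,0,0.05],[-0.05,0.05,0,0,0,0,0.05],[-0.04,0.05,0,0,0,0,0.05],[0,0,0,0,0,0,0.05]]'
python3 - <<'E'
from h import *
import pickle
c=cap('top'); c0=pickle.load(open('top0.pkl','rb')); p=c['pixels']
h=cv2.cvtColor(p,cv2.COLOR_RGB2HSV); ax=np.array([.608,.067])
# ring scan on the disc at radius 30-38 mm: darkest / green / red angles
for a in range(-180,-90,4):
    px=[]
    for r_ in(.028,.032,.036):
        u,v=proj(c,[[ax[0]+r_*np.cos(np.radians(a)),ax[1]+r_*np.sin(np.radians(a)),.097]])[0]
        px.append(cv2.getRectSubPix(p,(1,1),(float(u),float(v)))[0,0])
    print(a,np.mean(px,0).astype(int),end='; ')
m=cv2.inRange(h,(105,120,40),(125,255,255)); m[:,:230]=0; m[:,350:]=0; m[:120]=0; m[190:]=0
ys,xs=np.nonzero(m); print('\ntab top',onz(c,xs.min(),ys.mean(),.091).round(3),onz(c,xs.max(),ys.mean(),.091).round(3))
# changed regions against the first picture
d=cv2.absdiff(p,c0['pixels']).max(axis=2); d=cv2.medianBlur(d,5)
n,l,st,ce=cv2.connectedComponentsWithStats((d>45).astype(np.uint8))
for i in range(1,n):
    if st[i,4]>25: print('diff',st[i],onz(c,*ce[i],.05).round(2))
E
```

```text
t: 23.35
eef_pos: [0.5162, 0.328, 0.2707]
ee_rot: [-2.925, 1.142, -0.003]
contact_force: [-0.2, -0.2, 0.4]
grip_width: 0.567
-180 [179  41  39]; -176 [180  31  28]; -172 [180  32  29]; -168 [180  35  32]; -164 [180  35  32]; -160 [179  35  31]; -156 [176  45  34]; -152 [168  72  45]; -148 [148 107  59]; -144 [115 133  65]; -140 [ 75 133  57]; -136 [ 45 116  46]; -132 [ 34 103  43]; -128 [ 47 118  59]; -124 [ 80 144  94]; -120 [123 163 135]; -116 [153 174 164]; -112 [169 180 178]; -108 [174 181 183]; -104 [176 182 184]; -100 [176 181 184]; -96 [176 182 184]; -92 [176 183 185]; 
tab top [ 0.614 -0.026  0.091] [ 0.614 -0.034  0.091]
diff [   8   65   44   56 1081] [0.8  0.62 0.05]
diff [  0  72  14  25 184] [0.82 0.69 0.05]
diff [192 118  27  29 286] [0.69 0.15 0.05]
diff [  46  120  178  191 6583] [0.51 0.31 0.05]
diff [   0  128   75   82 2473] [0.59 0.58 0.05]
diff [260 130  10  13 103] [ 0.69 -0.02  0.05]
diff [ 48 139  25  38 201] [0.62 0.53 0.05]
diff [323 145   8  22 131] [ 0.63 -0.19  0.05]
diff [229 147  18  27 255] [0.61 0.05 0.05]
diff [265 149   6  19  74] [ 0.62 -0.03  0.05
[... 291 characters left out ...]
735] [0.4  0.53 0.05]
diff [ 98 230  42  60 706] [0.37 0.37 0.05]
diff [  0 236  17  23 207] [0.38 0.64 0.05]
diff [    3   246   176   174 11898] [0.16 0.4  0.05]
diff [ 26 256   8   9  33] [0.35 0.58 0.05]
diff [183 281   8  11  43] [0.28 0.18 0.05]
diff [196 290  10  10  51] [0.26 0.14 0.05]
diff [147 304   7  13  28] [0.22 0.27 0.05]
diff [225 309   6   7  29] [0.22 0.07 0.05]
diff [215 318  16  22  99] [0.18 0.08 0.05]
diff [167 333  39  29 579] [0.13 0.18 0.05]
diff [242 371  16   5  61] [0.07 0.01 0.05]
diff [263 373  14  20 115] [ 0.05 -0.04  0.05]
diff [281 375  17  45 362] [ 0.01 -0.09  0.05]
diff [184 387  26  33 316] [0.01 0.14 0.05]
diff [  0 413  19   7  76] [-0.03  0.6   0.05]
```

```bash
python3 - <<'E'
from h import *
import pickle
for n in('top','scene'):
    c=cap(n); c0=pickle.load(open(n+'0.pkl','rb'))
    d=cv2.absdiff(cv2.GaussianBlur(c['pixels'],(3,3),0),cv2.GaussianBlur(c0['pixels'],(3,3),0)).max(axis=2)
    q=proj(c,[[.446,-.384,.02],[.446,-.384,.11],[.446,-.384,.2]]).round(0); u,v=q.mean(0).astype(int)
    w=np.zeros_like(d); w[v-28:v+28,u-28:u+28]=d[v-28:v+28,u-28:u+28]
    k,l,st,ce=cv2.connectedComponentsWithStats((w>22).astype(np.uint8))
    print(n,q.tolist()); 
    for i in range(1,k):
        if st[i,4]>8: ys,xs=np.nonzero(l==i); print(st[i],[(xs[j],ys[j]) for j in(xs.argmin(),xs.argmax(),ys.argmin(),ys.argmax())])
E
```

```text
top [[398.0, 225.0], [409.0, 221.0], [423.0, 216.0]]
[403 218  15   9  74] [(np.int64(403), np.int64(219)), (np.int64(417), np.int64(220)), (np.int64(404), np.int64(218)), (np.int64(404), np.int64(226))]
scene [[176.0, 223.0], [170.0, 206.0], [163.0, 187.0]]
[161 186   8  14  50] [(np.int64(161), np.int64(187)), (np.int64(168), np.int64(197)), (np.int64(162), np.int64(186)), (np.int64(166), np.int64(199))]
[169 208   6   8  31] [(np.int64(169), np.int64(209)), (np.int64(174), np.int64(212)), (np.int64(170), np.int64(208)), (np.int64(172), np.int64(215))]
```

The spoon stands where a vertical one should be: its tail shows at scene (162,186), against a predicted (163,187). Handing in.

```bash
python3 -c "
from workcell import job; print(job.finish_job())"
```

```text
the job is handed in; nothing more can be done
None
```

The job is done and handed in at about 23.5 s of the 72 s allowed.

- **Spoon:** I gripped it by its overhanging tail, lifted it and put it bowl-down in the blue-banded steel cup. In the last scene picture its top is within 1 px of where a vertical spoon should be.
- **Plate:** I pushed it by the blue tab until it stopped moving against 8–10 N. That was at press x ≈ -105, where home should be. The last top picture still shows the tab there.
- **Crank:** I pushed the knob clockwise. The force rose from about 3 N to about 7 N where the stop was predicted, then held steady as the clutch slipped about 0.36 rad. The pointer lies at -132°, the middle of the green band (about -146° to -121°) and well short of the red.
- **At hand-in:** the arm was clear of everything, with no contact force.

**Checks that disagreed or fell short:**
- An early rough reading of the cup's rim in the scene view was about 12 mm off the top view. I trusted the top view, and the spoon went in without contact.
- My first estimates of the knob's position differed by about 10 mm. A close wrist picture settled it.
- The before-and-after comparison showed no changes at the bench objects I could make out. The arm's image and shadow cluttered the left part, so the tub and amber bottle were not checked separately. I planned the moves to stay clear of both.

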